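# Load and wind the clockwork flask agitator

## Robot

A 6-joint arm with a two-finger parallel gripper is mounted at the origin on the work surface. World frame = base frame: x ahead of the robot, y to its left, z up, the work surface at z = 0. Lengths are in m, angles in rad, forces in N, time in s.
With the tool pointing down it reaches from about 0.35 to 0.725 m from the base axis. Payload 4.3 kg.
Tool frame: the origin (TCP) lies between the finger pads; the fingertips stand 14 mm ahead of it and the grasp point (between the pads) lies 5 mm behind it; z points along the fingers, y is the line along which they close (so a half turn about z gives the same grasp; the last joint's range is limited). The gripper opens to 85 mm and grips with 20 to 120 N. Pads are 22 mm wide; open, the fingers measure 114 mm over their backs; the gripper's body (76 mm by 85 mm) begins 54 mm behind the grasp point. The pads swing forward as they close: fully open they stand 13 mm farther back than shut.
Start: joints at [1.198, 0.377, 0.081, 1.274, 0, 1.46], TCP at [0.149, 0.555, 0.245] pointing down, gripper open.
Joint ranges: [-2.72, 2.72], [-0.84, 1.66], [-1.02, 1.22], [-1.77, 2.12], [-1.37, 1.28], [-3.14, 3.14]. Speed limits (rad/s): [2.57, 2.57, 3.14, 3.14, 3.14, 3.14].

## Interface

Orientations are given as a unit quaternion [x, y, z, w].
In Python, from plant import get_state, get_image, finish_job gives the robot as it stands.
- The arm moves only by the tool apply_moves, never from a script. Its arguments are lists of equal length, an entry for each row: "slide": the shift along the tool's x, y, z in units of 0.4 m (1.0 is 0.4 m), a list of three; "roll": the turn about the tool's z in units of 45 degrees (1.0 is 45 degrees). In form: {"slide": [[tx, ty, tz], ...], "roll": [roll, ...]}. A call has exactly 5 rows; each row is the pose to reach, as a shift and turn from the pose commanded when the call began, along the tool's axes at that moment; what a row does not reach only later rows make up. A row lasts 1/12 s, in which the tool goes at most 41.7 mm and 7.16 degrees, less where a joint would pass 70% of its speed; a pose out of reach is approached as far as the arm can. A call with a number of a shift or a turn outside -1 to 1 is refused whole. A call with a gripper value outside its range is refused whole. "gripper" is the finger opening in mm, from 0 to 85.4, set as the call begins (left out, the last holds). The fingers move at their own pace and stop on an object; "newtons" is the grip in N (left out, the last holds). Time passes only in rows, so rows that repeat a pose let the fingers close, or fill a call up. It gives the time, the measured TCP pose, the force, the opening and the grip force at its end, in the units of the state.
- get_state(): the state, without advancing time (a new reading comes with each control period).
- get_image(name): name is "scene" or "side" or "wrist"; returns a dict with "img" (384x512x3 uint8, red, green, blue), "K" (3x3 intrinsics, pixels), "world_to_cam" (4x4, takes a point from world to camera coordinates). Camera axes: x right, y down, z forward; pixel columns grow to the right and rows downward; lengths in m; the calibration is good to about 2 mm. The wrist camera is an equidistant fisheye: a pixel r from the principal point sees the ray r / f radians off the axis. A picture is of the moment at which its call begins. There is no depth.
- finish_job(): hands the job in; it is judged then, once.
The state is a dict: "time_s": time; "joint_pos": joint angles; "joint_vel": joint speeds; "tau": joint torques, N m; "tcp_pos": TCP position; "orientation": TCP orientation; "wrist_force": force on the tool from outside, world axes, zero at the start; "ft_torque": the same for the moment, N m; "gripper_width": finger opening in m; "grip_force": force on a finger pad.
Only numpy, scipy, OpenCV 4.12 (cv2) and the standard library are available. Lean on these libraries where they do the work, as an engineer would, in place of code of your own. Each camera call takes 0.05 s, during which the arm holds its last target. There are 200 camera calls.

## Task

Lower the amber flask gently, upright and without dropping it, into the deep white cup of the blue clockwork agitator and let go of it. Then wind the agitator's yellow key clockwise, by as many part turns as it takes, until the spring is fully wound and the key will turn no further; leave the other things on the bench where they are.

Things in the scene. Friction and masses are not known exactly. Their poses are not given: they have to be found in the camera images.
- agitator: Blue box, 150 (its x) by 290 mm (its y), top 68 mm up, fixed. Origin: centre of its underside; z up. White round cup let into its -y half (axis x = 0, y = -78 mm), yellow key on its +y half (axis x = 0, y = +78 mm). Beside the key a white gauge, 48 mm across: its black pointer moves from the red mark (run down) to the green (fully wound).
- cup_floor (a point): Centre of the cup's inner floor, 12 mm above the bench. The cup is round, 84 mm inside diameter, 5 mm wall, 88 mm deep.
- cup_rim (a point): Centre of the cup's mouth, 100 mm above the bench.
- flask: Loose amber flask, about 160 g, 133 mm tall: round body 66 mm in diameter (widest 28 mm up) on a flat foot 40 mm across, neck 26 mm in diameter, orange cylindrical cap 32 mm in diameter (from 97 to 133 mm above the foot). Origin: centre of the foot underside; z is its axis. Starts standing on the bench on either side of the agitator.
- flask_cap (a point): Middle of the flask's orange cap, on its axis, 115 mm above the foot: the place to grip.
- key (a joint): Angle of the yellow winding key, rad: 0 fully run down, grows as the key is turned clockwise seen from above, 5.0 at the stop, fully wound. A spring pulls back, more strongly the further it is wound (about 0.11 N m is needed at the end), but a brake holds the key wherever it is let go.
- key_grip (a point): On the key's vertical axis at mid-height of its wing, 105 mm above the bench: the place to grip. The wing is an upright flat bar 64 mm long (this point's x axis, red end towards +x), 12 mm thick (its y), 38 mm tall, two black spots a side, (86 to 124 mm above the bench). Fingers opened to 88 mm can swing round it without lifting.
- reagent_bottle: White bottle with yellow cap, 64 mm in diameter, 125 mm tall, loose, stands on the other side of the agitator from the flask; origin under its centre. Leave alone.
- tube_rack: Blue test tube rack, 75 by 200 mm (its x, y), 95 mm tall with tubes, beyond the agitator; origin under its centre. Leave alone.
- jar: White jar with black lid, 72 mm in diameter, 75 mm tall, beyond the agitator; origin under its centre. Leave alone.
Mind the look-alikes: they are no part of the job. Several things have the shape of the flask; the one meant has the colours described above.

How it is judged:
By the outcome, as a careful person would: the job done as asked, in the order asked, and still so for the second after the job is handed in, with the robot touching nothing.
It also fails if it takes over 72 s, if anything falls off the work surface, if the arm or the gripper's body presses on something with over 40 N, if the wrist force passes 120 N, or if a joint passes its speed limit or range.

## Working session

There is one attempt and no reset: what is moved stays moved. The work goes in short steps, Python scripts to look and compute and a tool call to move; the robot and the scene stay as the last step left them, time stands still between calls to the robot, and variables do not carry over. Pictures are saved under pics/ and viewed, at most 10 in all, crops included, and the job is handed in when it is done.

Besides the shell and the picture viewer there is one more tool, called after "Call:" by a JSON object that holds its "op" and its "data". apply_moves: Moves the arm, as the interface text tells. Its arguments: {"type":"object","properties":{"slide":{"type":"array","items":{"type":"array","items":{"type":"number"}}},"roll":{"type":"array","items":{"type":"number"}},"gripper":{"type":"number"},"newtons":{"type":"number"}},"required":["slide","roll"]}

```bash
ls; mkdir -p pics
cat > h.py <<'E'
import numpy as np, cv2
from plant import get_state, get_image
def grab(n,f=None):
    d=get_image(n)
    if f: cv2.imwrite('pics/'+f,d['img'][:,:,::-1])
    return d
def ray(d,u,v,fish=False):
    K=d['K'];T=d['world_to_cam'];R=T[:3,:3];c=-R.T@T[:3,3]
    a=np.array([(u-K[0,2])/K[0,0],(v-K[1,2])/K[1,1],1.])
    if fish:
        r=np.hypot(a[0],a[1]); a=np.array([a[0]/r*np.sin(r),a[1]/r*np.sin(r),np.cos(r)]) if r>1e-9 else a
    return c,R.T@a
def onz(d,u,v,z,fish=False):
    c,r=ray(d,u,v,fish); return c+r*(z-c[2])/r[2]
E
python3 - <<'E'
from h import *
a=grab('scene');b=grab('side');w=grab('wrist','wrist0.png')
i=np.hstack([a['img'],b['img']]); np.savez('s0.npz',a=a['img'],b=b['img'],w=w['img'])
cv2.imwrite('pics/scene0.png',a['img'][:,:,::-1]);cv2.imwrite('pics/side0.png',b['img'][:,:,::-1])
for d in(a,b,w): print(d['K'].round(1).tolist(),(-d['world_to_cam'][:3,:3].T@d['world_to_cam'][:3,3]).round(3),d['world_to_cam'][:3,:3].round(2).tolist())
s=get_state();print(s)
E
```

```text
pics
[[404.1, 0.0, 257.4], [0.0, 404.1, 192.0], [0.0, 0.0, 1.0]] [1.25  0.254 1.112] [[-0.26, 0.97, -0.0], [0.79, 0.21, -0.57], [-0.55, -0.15, -0.82]]
[[484.4, 0.0, 251.3], [0.0, 484.4, 198.8], [0.0, 0.0, 1.0]] [ 0.404 -0.962  0.883] [[0.99, -0.15, -0.01], [-0.1, -0.59, -0.8], [0.11, 0.79, -0.6]]
[[297.3, 0.0, 258.9], [0.0, 297.3, 191.6], [0.0, 0.0, 1.0]] [0.068 0.577 0.372] [[0.26, 0.97, -0.0], [0.91, -0.25, 0.33], [0.31, -0.09, -0.95]]
{'time_s': 0.15, 'joint_pos': array([1.19770213e+00, 3.77917117e-01, 7.99616086e-02, 1.27443817e+00,
       3.75101091e-05, 1.46050718e+00]), 'joint_vel': array([ 6.95910063e-04, -2.01606499e-03,  4.59236434e-03,  5.97540279e-06,
        1.21784930e-03,  2.60999738e-04]), 'tau': array([ 7.75498756e-04, -4.64033461e+01,  2.70170689e+01,  1.38839372e-02,
       -1.08182082e-04,  6.88572452e-07]), 'tcp_pos': array([0.14918002, 0.55481203, 0.2445742 ]), 'orientation': array([ 1.31024680e-01,  9.91378785e-01, -7.70974854e-04, -2.09369835e-04]), 'wrist_force': array([-0.50988271, -0.06184496,  0.41177021]), 'ft_torque': array([ 0.00284581, -0.00867764, -0.00895048]), 'grip_force': 0.0, 'gripper_width': 0.08544524073376915}
```

View pics/scene0.png

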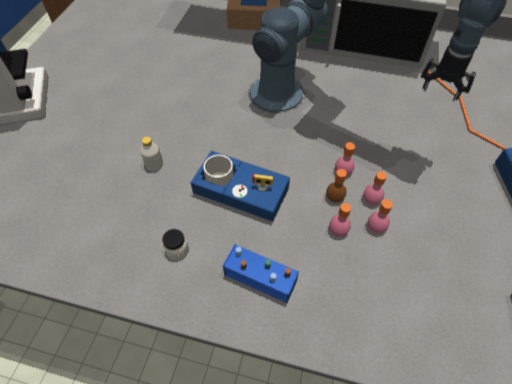

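View pics/side0.png

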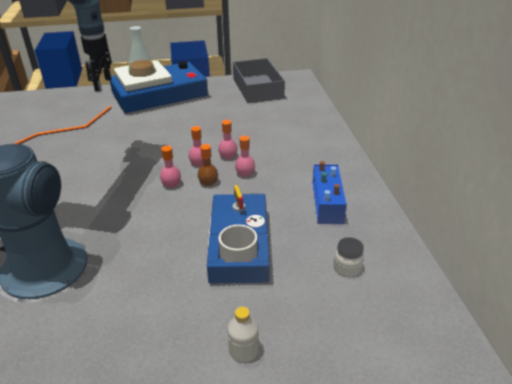

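View pics/wrist0.png

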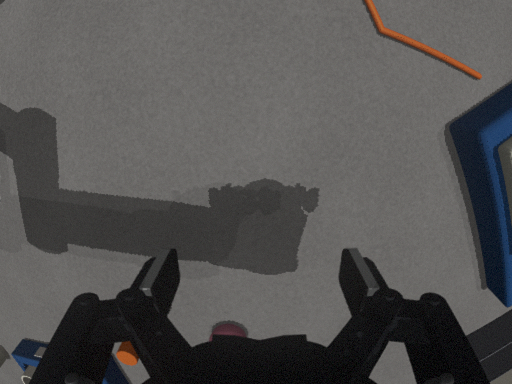

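The scene view shows the amber flask at about (337,187), surrounded by four pink ones with orange caps. The cup is at (218,168), the key at (262,181) and the gauge at (240,190). The side view has the amber flask at (207,170), the key at (240,197) and the cup at (238,243). In the wrist view only the bench, a pink flask and part of the agitator's edge are visible.

```bash
cat >> h.py <<'E'
def blobs(img,lo,hi,roi,amin=8):
    h=cv2.cvtColor(img,cv2.COLOR_RGB2HSV); m=cv2.inRange(h,np.array(lo),np.array(hi))
    x0,y0,x1,y1=roi; k=np.zeros_like(m);k[y0:y1,x0:x1]=m[y0:y1,x0:x1]
    n,l,s,c=cv2.connectedComponentsWithStats(k)
    return [(c[i].round(1).tolist(),s[i].tolist()) for i in range(1,n) if s[i,4]>=amin],k
def tri(d1,p1,d2,p2):
    (c1,r1),(c2,r2)=ray(d1,*p1),ray(d2,*p2)
    r1/=np.linalg.norm(r1);r2/=np.linalg.norm(r2)
    t=np.linalg.lstsq(np.c_[r1,-r2],c2-c1,rcond=None)[0]
    a,b=c1+r1*t[0],c2+r2*t[1]; return ((a+b)/2).round(4),np.linalg.norm(a-b).round(4)
E
python3 - <<'E'
from h import *
a=grab('scene');b=grab('side')
R={'a':(a,(180,130,420,260)),'b':(b,(140,100,300,300))}
for n,(d,roi) in R.items():
    print(n,'orange',blobs(d['img'],(5,200,120),(14,255,255),roi)[0])
    print(n,'yellow',blobs(d['img'],(18,150,100),(32,255,255),roi)[0])
    print(n,'amber',blobs(d['img'],(5,150,30),(20,255,119),roi,30)[0])
    print(n,'white',blobs(d['img'],(0,0,150),(179,70,255),roi,30)[0])
    bl,m=blobs(d['img'],(100,120,30),(125,255,255),roi,100); print('blue',bl)
cv2.imwrite('pics/z.png',np.hstack([cv2.resize(a['img'][140:230,180:300],None,fx=3.3,fy=5,interpolation=2),cv2.resize(b['img'][175:290,200:280],None,fx=5,fy=450/115,interpolation=2)])[:,:,::-1])
E
```

```text
a orange []
a yellow [([262.8, 177.6], [255, 175, 17, 6, 46])]
a amber [([348.3, 152.0], [345, 148, 9, 8, 48]), ([336.3, 189.8], [327, 175, 18, 27, 312]), ([378.3, 181.3], [375, 177, 9, 9, 49]), ([383.6, 209.9], [380, 205, 10, 9, 52]), ([343.0, 213.8], [339, 209, 10, 9, 46])]
a white [([289.1, 204.9], [180, 130, 240, 130, 12789]), ([399.5, 138.0], [365, 130, 55, 24, 727]), ([217.5, 165.9], [203, 154, 30, 24, 177]), ([262.6, 159.7], [257, 155, 10, 13, 42]), ([371.6, 172.8], [367, 170, 11, 7, 30]), ([355.9, 196.0], [346, 173, 24, 48, 350]), ([367.3, 180.7], [363, 173, 10, 14, 33]), ([239.3, 190.8], [232, 184, 16, 14, 153])]
blue [([245.1, 190.0], [191, 158, 98, 62, 2639]), ([244.0, 254.8], [226, 244, 43, 16, 307])]
b orange [([225.9, 122.6], [223, 121, 7, 4, 25]), ([195.2, 129.4], [192, 127, 8, 6, 36]), ([244.0, 138.6], [241, 137, 7, 4, 26]), ([205.0, 147.5], [201, 145, 9, 6, 38]), ([165.9, 149.3], [162, 146, 9, 7, 44])]
b yellow [([237.2, 191.4], [235, 186, 6, 12, 47])]
b amber [([226.6, 128.8], [224, 125, 6, 8, 40]), ([196.2, 135.4], [193, 131, 7, 9, 48]), ([244.7, 145.7], [241, 142, 7, 8, 38]), ([167.2, 155.3], [162, 151, 10, 9, 64]), ([206.0, 154.9], [203, 150, 7, 11, 61]), ([207.2, 172.9], [199, 164, 17, 17, 157])]
b white [([214.0, 192.2], [140, 100, 160, 200, 12032]), ([212.8, 144.7], [202, 131, 21, 37, 312]), ([153.8, 185.1], [145, 178, 16, 14, 97]), ([244.9, 230.6], [218, 215, 47, 36, 444]), ([274.2, 223.5], [271, 218, 9, 13, 56]), ([280.7, 238.7], [272, 231, 19, 16, 148]), ([287.4, 286.2], [273, 267, 27, 33, 568])]
blue [([154.0, 102.8], [140, 100, 41, 10, 212]), ([235.2, 236.7], [207, 194, 62, 88, 2831])]
```

View pics/z.png

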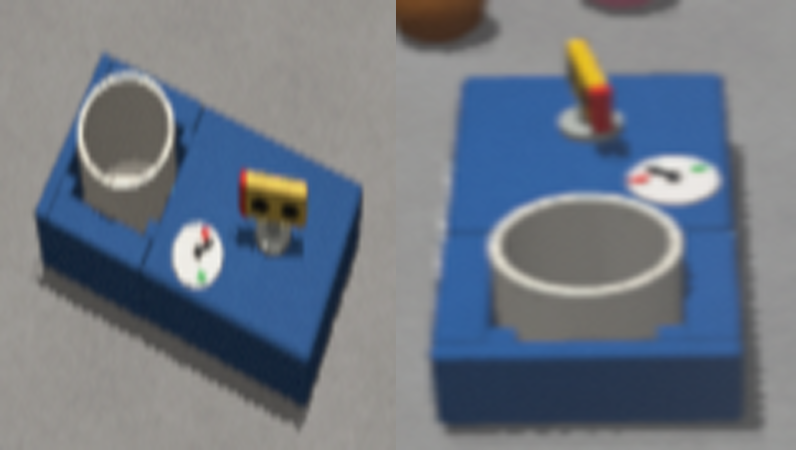

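The crop gives the rim's ellipse centre at scene (218.2,166.0) and side (238.3,237.6). The wing centre is at scene (263,179.8) and side (238.6,197). The red end faces the cup side, and the gauge pointer is near red.

Run:
```python
from h import *
a=grab('scene');b=grab('side')
cup=tri(a,(218.2,166),b,(238.3,237.6)); key=tri(a,(263,179.8),b,(238.6,197))
print('cup',cup,'key',key)
h=cv2.cvtColor(a['img'],cv2.COLOR_RGB2HSV)[165:205,322:352]; S=h[:,:,2]
print(S[::2,::2])
for z in(.115,): print('cap side',onz(b,205.6,152.5,z),'scene',onz(a,341,174,z))
print('cup planes',onz(a,218.2,166,.1),onz(b,238.3,237.6,.1)); print('key',onz(a,263,179.8,.105),onz(b,238.6,197,.105))
A=lambda x,y:onz(a,180+x/3.3,140+y/5,.124); B=lambda x,y:onz(b,200+(x-396)/5,175+y/3.913,.124)
print('wing a',A(243,172),A(306,180),'b',B(574,40),B(600,87))
C=lambda x,y:onz(a,180+x/3.3,140+y/5,.068); D=lambda x,y:onz(b,200+(x-396)/5,175+y/3.913,.068)
print('box a',C(103,55),C(361,187),C(308,358),C(38,214)); print('box b',D(463,76),D(723,76),D(741,355),D(432,355))
for p in [(225.9,122.6),(195.2,129.4),(244,138.6),(165.9,149.3)]: print('other cap',onz(b,p[0],p[1]-1,.133))
```

```text
cup (array([ 0.4977, -0.0798,  0.0967]), np.float64(0.0023)) key (array([0.5195, 0.0744, 0.1038]), np.float64(0.0022))
[[150 150 149 147 148 149 142 126 144 157 165 173 175 177 175]
 [152 152 152 150 152 151 114 110 132 145 151 155 158 162 160]
 [149 150 152 152 151 141  88 101 178 215 208 183 142 142 140]
 [151 150 152 153 151 139  89 140 232 233 232 231 162 123 116]
 [152 153 151 152 151 135  85 142 232 233 233 233 184  99  91]
 [153 151 152 152 151 140 115 100 197 230 230 227 127  83  94]
 [155 150 153 151 153 152 137  96 100 115 129 109  83  91 128]
 [153 153 153 153 152 153 146  96  96  97  96 101 124 146 149]
 [153 155 152 153 153 154 132  92  97  97  96 126 149 148 149]
 [154 154 154 153 135 121  90  66  79  83  90 146 149 149 150]
 [155 155 153 129 104 110  84  64  65  65  96 140 150 150 150]
 [152 156 149  96 103 111 111  81  69  82 113 113 148 149 150]
 [155 157 122  91 100 105 109 112 112 113 111 108 125 149 148]
 [159 156  95  83  88  93  99 103 107 109 105 100 119 151 151]
 [158 144  79  73  82  88  92  96  97  98 100  96 124 150 149]
 [153 137  73  65  73  79  84  87  8
[... 458 characters left out ...]
.51913632 0.07503544 0.105     ] [0.52005644 0.0715973  0.105     ]
wing a [0.5202331  0.04534391 0.124     ] [0.51116819 0.10363719 0.124     ] b [0.51633375 0.10041126 0.124     ] [0.52275981 0.04433611 0.124     ]
box a [ 0.41919755 -0.13211374  0.068     ] [0.46098015 0.14861437 0.068     ] [0.60140859 0.12921031 0.068     ] [ 0.56271446 -0.15012587  0.068     ]
box b [0.45684734 0.14521659 0.068     ] [0.60180215 0.11970726 0.068     ] [ 0.56010242 -0.15979355  0.068     ] [ 0.41612946 -0.13519387  0.068     ]
other cap [0.52989775 0.44853044 0.133     ]
other cap [0.42811285 0.42079601 0.133     ]
other cap [0.57322292 0.33489961 0.133     ]
other cap [0.33370293 0.31349692 0.133     ]
```

```bash
cat >> h.py <<'E'
from scipy.spatial.transform import Rotation as Ro
def plan(p,psi=None):
    s=get_state();R=Ro.from_quat(s['orientation']).as_matrix()
    yaw=np.degrees(np.arctan2(R[1,1],R[0,1]))
    print('tcp',s['tcp_pos'].round(4),'psi',yaw.round(2),'j6',s['joint_pos'][5].round(3),'slide',(R.T@(np.array(p)-s['tcp_pos'])/.4).round(4),
      'roll',None if psi is None else round(((yaw-psi+180)%360-180)/45,4),'tilt',R[:,2].round(3))
E
python3 -c "
from h import *
plan((.445,.302,.245),180)"
```

```text
tcp [0.1493 0.5552 0.2451] psi 74.94 j6 1.461 slide [-8.782e-01 -4.191e-01  4.000e-04] roll -2.3347 tilt [-0. -0. -1.]
```

Call:
{"op": "apply_moves", "data": {"slide": [[-0.08,-0.038,0],[-0.16,-0.076,0],[-0.24,-0.114,0],[-0.32,-0.152,0],[-0.4,-0.19,0]], "roll": [-0.15,-0.3,-0.45,-0.6,-0.75], "gripper": 85}}

```text
time_s: 0.77
tcp_pos: [0.2846, 0.4396, 0.2454]
orientation: [-0.165, 0.986, 0.0, 0.0]
wrist_force: [0.7, -0.4, 0.0]
gripper_width: 0.0852
grip_force: 0.0
```

```bash
python3 -c "
from h import *
plan((.445,.302,.245),180)"
```

```text
tcp [0.2846 0.4396 0.2454] psi 108.94 j6 0.545 slide [-0.2676 -0.4554  0.001 ] roll -1.5792 tilt [ 0.  0. -1.]
```

Call:
{"op": "apply_moves", "data": {"slide": [[-0.05,-0.09,0],[-0.1,-0.18,0],[-0.15,-0.27,0],[-0.2,-0.36,0],[-0.25,-0.43,0]], "roll": [-0.15,-0.3,-0.45,-0.6,-0.75]}}

```text
time_s: 1.18
tcp_pos: [0.4255, 0.3148, 0.2456]
orientation: [-0.43, 0.903, 0.0, 0.0]
wrist_force: [0.7, 0.8, 1.0]
gripper_width: 0.0848
grip_force: 0.0
```

Call:
{"op": "apply_moves", "data": {"slide": [[0,0,0],[0,0,0],[0,0,0],[0,0,0],[0,0,0]], "roll": [-0.15,-0.3,-0.45,-0.6,-0.8]}}

```text
time_s: 1.6
tcp_pos: [0.4249, 0.3162, 0.2453]
orientation: [-0.676, 0.737, 0.0, 0.0]
wrist_force: [-0.5, -0.4, 0.1]
gripper_width: 0.0848
grip_force: 0.0
```

```bash
python3 -c "
from h import *
plan((.445,.302,.245),180)
w=grab('wrist','w1.png');a=grab('scene');b=grab('side')
np.savez('w1.npz',**w)
print(blobs(w['img'],(5,180,100),(16,255,255),(0,0,512,384),50)[0])"
```

```text
tcp [0.4249 0.3162 0.2453] psi 175.08 j6 -0.965 slide [ 0.0311 -0.0531  0.0007] roll -0.1094 tilt [-0.  0. -1.]
[([229.7, 183.4], [213, 167, 35, 33, 610]), ([363.8, 188.6], [346, 169, 32, 32, 365]), ([112.3, 223.8], [100, 210, 27, 28, 523]), ([266.4, 292.7], [253, 282, 28, 23, 492]), ([178.3, 314.0], [168, 304, 22, 20, 333]), ([489.3, 324.8], [466, 313, 46, 25, 100])]
```

View pics/w1.png

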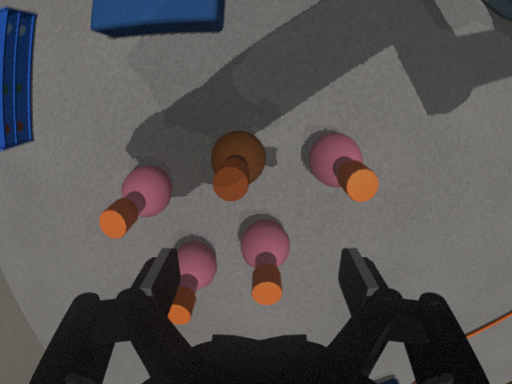

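The wrist view shows the amber flask with its cap top at about (231,182) and its body at (238,157). Pink flasks stand around it and the agitator is at the top left.

```bash
python3 -c "
from h import *
w=np.load('w1.npz')
print(onz(w,231,182,.133,True).round(4), 'body',onz(w,238.5,157,.033,True).round(4))
for u,v in[(363,184),(112,224),(267,293),(179,315)]:print(onz(w,u,v,.133,True).round(3))
p=onz(w,231,182,.133,True);plan((p[0],p[1],.245),180)"
```

```text
[0.4475 0.3043 0.133 ] body [0.4477 0.3045 0.033 ]
[0.332 0.316 0.133]
[0.57  0.336 0.133]
[0.426 0.424 0.133]
[0.525 0.451 0.133]
tcp [0.4247 0.3164 0.2453] psi 174.59 j6 -0.956 slide [ 0.0249 -0.0595  0.0008] roll -0.1201 tilt [ 0.  0. -1.]
```

Call:
{"op": "apply_moves", "data": {"slide": [[0.025,-0.06,0],[0.025,-0.06,0],[0.025,-0.06,0.08],[0.025,-0.06,0.15],[0.025,-0.06,0.2]], "roll": [-0.05,-0.08,-0.08,-0.08,-0.08], "gripper": 75}}

```text
time_s: 2.17
tcp_pos: [0.447, 0.304, 0.1634]
orientation: [-0.696, 0.718, 0.0, -0.001]
wrist_force: [-0.7, -0.1, -0.5]
gripper_width: 0.0747
grip_force: 0.0
```

```bash
python3 -c "
from h import *
w=grab('wrist','w2.png');np.savez('w2.npz',**w)
bl=blobs(w['img'],(5,180,100),(16,255,255),(150,100,400,384),50)[0];print(bl)
plan((.4476,.3043,.112),180);print(get_state()['joint_vel'].round(3))
"
```

```text
[([258.5, 238.6], [234, 217, 47, 44, 1061])]
tcp [0.4447 0.3028 0.1596] psi 178.21 j6 -1.06 slide [-0.0043 -0.0078  0.1189] roll -0.0398 tilt [-0.007 -0.003 -1.   ]
[ 0.002 -0.012  0.038  0.123 -0.003 -0.007]
```

View pics/w2.png

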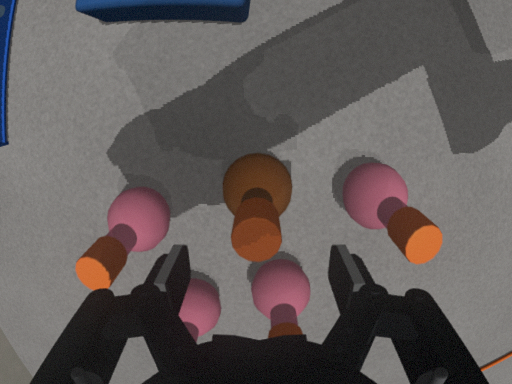

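The cap is centred between the fingers: cap at column 257, finger midpoint at about 258.

Call:
{"op": "apply_moves", "data": {"slide": [[0,0,0.03],[0,0,0.06],[0,0,0.09],[0,0,0.12],[0,0,0.13]], "roll": [0,0,0,0,0]}}

```text
time_s: 2.63
tcp_pos: [0.4469, 0.3041, 0.1124]
orientation: [-0.696, 0.718, 0.0, -0.001]
wrist_force: [-1.2, -0.1, 0.3]
gripper_width: 0.0747
grip_force: 0.0
```

Call:
{"op": "apply_moves", "data": {"slide": [[0,0,0],[0,0,0],[0,0,0],[0,0,0],[0,0,0]], "roll": [0,0,0,0,0], "gripper": 20, "newtons": 30}}

```text
time_s: 3.05
tcp_pos: [0.4486, 0.3047, 0.1145]
orientation: [-0.697, 0.717, -0.0, 0.001]
wrist_force: [-0.1, -0.1, 3.1]
gripper_width: 0.0312
grip_force: 29.9
```

Call:
{"op": "apply_moves", "data": {"slide": [[0,0,0],[0,0,0],[0,0,0],[0,0,0],[0,0,0]], "roll": [0,0,0,0,0]}}

```text
time_s: 3.47
tcp_pos: [0.4486, 0.3047, 0.1145]
orientation: [-0.697, 0.717, -0.0, 0.001]
wrist_force: [-0.4, -0.3, 6.8]
gripper_width: 0.0312
grip_force: 30.3
```

Call:
{"op": "apply_moves", "data": {"slide": [[0,0,-0.03],[0,0,-0.1],[0,0,-0.18],[0,0,-0.26],[0,0,-0.34]], "roll": [0,0,0,0,0]}}

```text
time_s: 3.88
tcp_pos: [0.4469, 0.3038, 0.25]
orientation: [-0.697, 0.717, 0.0, -0.001]
wrist_force: [0.7, 0.8, -1.4]
gripper_width: 0.0313
grip_force: 30.3
```

Call:
{"op": "apply_moves", "data": {"slide": [[0,0,-0.04],[0,0,-0.06],[0,0,-0.06],[0,0,-0.06],[0,0,-0.06]], "roll": [0,0,0,0,0]}}

```text
time_s: 4.3
tcp_pos: [0.4468, 0.3038, 0.2712]
orientation: [-0.697, 0.717, 0.001, -0.002]
wrist_force: [-0.2, -0.1, -3.1]
gripper_width: 0.0311
grip_force: 30.4
```

```bash
python3 -c "
from h import *
plan((.498,-.08,.27),180);print(get_state()['wrist_force'],get_state()['ft_torque'])
w=grab('wrist','w3.png')"
```

```text
tcp [0.4468 0.3038 0.2712] psi 178.36 j6 -1.063 slide [ 0.9553 -0.1555  0.0041] roll -0.0364 tilt [-0.003 -0.002 -1.   ]
[-0.18771867 -0.12785246 -3.06189404] [-0.0460132  -0.0381733   0.00382865]
```

Call:
{"op": "apply_moves", "data": {"slide": [[0.04,-0.006,0],[0.1,-0.016,0],[0.17,-0.027,0],[0.24,-0.039,0],[0.31,-0.05,0]], "roll": [0,0,0,0,0]}}

```text
time_s: 4.77
tcp_pos: [0.4633, 0.1785, 0.2716]
orientation: [-0.697, 0.717, 0.001, -0.001]
wrist_force: [0.5, -1.3, -1.2]
gripper_width: 0.0316
grip_force: 30.4
```

Call:
{"op": "apply_moves", "data": {"slide": [[0.07,-0.011,0],[0.14,-0.023,0],[0.21,-0.034,0],[0.28,-0.046,0],[0.35,-0.057,0]], "roll": [0,0,0,0,0]}}

```text
time_s: 5.18
tcp_pos: [0.4821, 0.0379, 0.2717]
orientation: [-0.697, 0.717, 0.001, -0.001]
wrist_force: [0.8, 0.1, -2.0]
gripper_width: 0.0311
grip_force: 30.4
```

Call:
{"op": "apply_moves", "data": {"slide": [[0.07,-0.011,0],[0.14,-0.023,0],[0.2,-0.032,0],[0.22,-0.036,0],[0.22,-0.036,0]], "roll": [0,0,0,0,0]}}

```text
time_s: 5.6
tcp_pos: [0.4944, -0.0507, 0.2719]
orientation: [-0.696, 0.718, 0.001, -0.001]
wrist_force: [0.5, -0.4, -2.5]
gripper_width: 0.0315
grip_force: 30.4
```

```bash
python3 -c "
from h import *
plan((.498,-.08,.27),180)
w=grab('wrist','w4.png');np.savez('w4.npz',**w)"
```

```text
tcp [ 0.4944 -0.0507  0.2719] psi 178.18 j6 -1.769 slide [ 0.0729 -0.0113  0.0047] roll -0.0403 tilt [-0.002  0.    -1.   ]
```

View pics/w4.png

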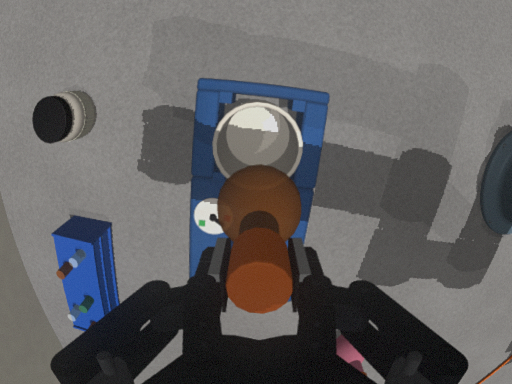

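The cup rim is at pixels x 212–302 with its top at y≈102. The held flask hides the lower part of it. I'll fit a circle to the rim's outer edge in the z=0.1 plane.

```bash
python3 -c "
from h import *
from scipy.optimize import least_squares
w=np.load('w4.npz');h=cv2.cvtColor(w['img'],cv2.COLOR_RGB2HSV).astype(int)
m=((h[:,:,1]<60)&(h[:,:,2]>120))
P=[]
for t in np.arange(-200,21,4):   # outward scan from (257,145): last ring pixel before blue
    t=np.radians(t);best=None
    for r in np.arange(36,52,.5):
        u,v=257+r*np.cos(t),145+r*np.sin(t)
        if m[int(round(v)),int(round(u))]: best=(u,v,r)
    if best and best[2]<50: P.append(onz(w,best[0],best[1],.1,True)[:2])
P=np.array(P)
f=least_squares(lambda x:np.hypot(*(P-x[:2]).T)-x[2],[.498,-.08,.047],loss='soft_l1',f_scale=.002)
g=least_squares(lambda x:np.hypot(*(P-x).T)-.047,[.498,-.08],loss='soft_l1',f_scale=.002)
print(len(P),f.x,g.x,np.abs(g.fun).mean())
"
```

```text
51 [ 0.49401944 -0.08278471  0.04540741] [ 0.49402488 -0.0807441 ] 0.0016225783218482364
```

Call:
{"op": "apply_moves", "data": {"slide": [[0.02,-0.001,0],[0.05,-0.002,0],[0.075,-0.003,0.03],[0.075,-0.003,0.08],[0.075,-0.003,0.11]], "roll": [0,0,0,0,0]}}

```text
time_s: 6.07
tcp_pos: [0.495, -0.0795, 0.2281]
orientation: [-0.697, 0.717, 0.0, -0.0]
wrist_force: [-0.5, 0.7, -2.9]
gripper_width: 0.0313
grip_force: 30.3
```

```bash
python3 -c "
from h import *
plan((.4955,-.081,.127),180)
w=grab('wrist');a=grab('scene');b=grab('side')
f=lambda i,k:cv2.resize(i,None,fx=k,fy=k,interpolation=2)
A=f(a['img'][110:230,170:290],3.3);B=f(b['img'][170:290,180:300],3.3)
cv2.imwrite('pics/c5.png',np.hstack([A,B])[:,:,::-1])"
```

```text
tcp [ 0.495  -0.0795  0.2281] psi 178.39 j6 -1.828 slide [ 0.0037 -0.0016  0.2527] roll -0.0359 tilt [-0. -0. -1.]
```

View pics/c5.png

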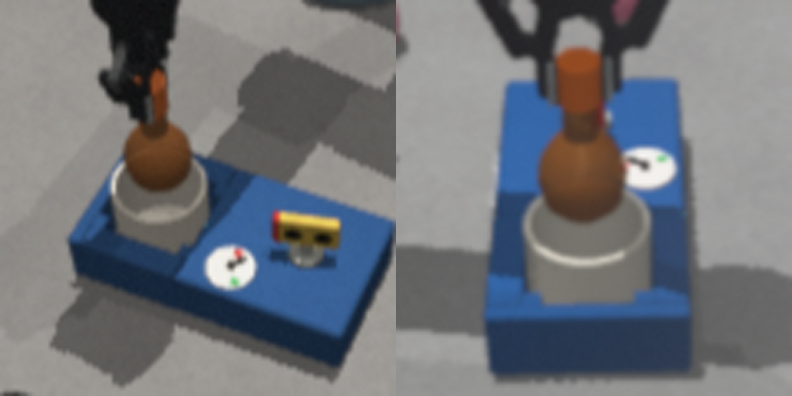

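In the scene crop the flask (x≈157) lines up with the rim (158). In the side crop it sits about 2–3 mm to the −x side, at 583 against 587. I'll correct that and lower it.

Call:
{"op": "apply_moves", "data": {"slide": [[0.003,-0.006,0],[0.003,-0.006,0.03],[0.003,-0.006,0.06],[0.003,-0.006,0.09],[0.003,-0.006,0.12]], "roll": [0,0,0,0,0]}}

```text
time_s: 6.63
tcp_pos: [0.4989, -0.0808, 0.1823]
orientation: [-0.697, 0.717, -0.001, 0.001]
wrist_force: [-0.1, 0.3, -1.8]
gripper_width: 0.0313
grip_force: 30.5
```

Call:
{"op": "apply_moves", "data": {"slide": [[0,0,0.03],[0,0,0.06],[0,0,0.09],[0,0,0.11],[0,0,0.11]], "roll": [0,0,0,0,0]}}

```text
time_s: 7.05
tcp_pos: [0.4973, -0.0803, 0.1366]
orientation: [-0.697, 0.717, 0.001, -0.0]
wrist_force: [-0.4, 0.4, -1.9]
gripper_width: 0.031
grip_force: 30.4
```

Call:
{"op": "apply_moves", "data": {"slide": [[0,0,0.005],[0,0,0.01],[0,0,0.015],[0,0,0.018],[0,0,0.018]], "roll": [0,0,0,0,0]}}

```text
time_s: 7.47
tcp_pos: [0.4977, -0.0805, 0.1302]
orientation: [-0.697, 0.717, -0.0, 0.0]
wrist_force: [0.2, 0.7, -2.1]
gripper_width: 0.0316
grip_force: 30.4
```

Call:
{"op": "apply_moves", "data": {"slide": [[0,0,0.002],[0,0,0.004],[0,0,0.006],[0,0,0.006],[0,0,0.006]], "roll": [0,0,0,0,0]}}

```text
time_s: 7.88
tcp_pos: [0.4975, -0.0805, 0.1276]
orientation: [-0.697, 0.717, 0.0, 0.0]
wrist_force: [-0.6, -0.0, -1.4]
gripper_width: 0.0311
grip_force: 30.4
```

Call:
{"op": "apply_moves", "data": {"slide": [[0,0,0.002],[0,0,0.003],[0,0,0.004],[0,0,0.004],[0,0,0.004]], "roll": [0,0,0,0,0]}}

```text
time_s: 8.3
tcp_pos: [0.4978, -0.0806, 0.1265]
orientation: [-0.697, 0.717, -0.0, 0.0]
wrist_force: [-0.9, 0.1, 2.7]
gripper_width: 0.0312
grip_force: 30.8
```

The force shows contact with the floor, so I release here.

Call:
{"op": "apply_moves", "data": {"slide": [[0,0,0],[0,0,0],[0,0,0],[0,0,0],[0,0,0]], "roll": [0,0,0,0,0], "gripper": 60}}

```text
time_s: 8.72
tcp_pos: [0.4976, -0.0805, 0.126]
orientation: [-0.697, 0.717, 0.0, 0.0]
wrist_force: [0.8, 0.7, -0.9]
gripper_width: 0.0601
grip_force: 0.0
```

Call:
{"op": "apply_moves", "data": {"slide": [[0,0,-0.03],[0,0,-0.08],[0,0,-0.14],[0,0,-0.2],[0,0,-0.25]], "roll": [0,0,0,0,0]}}

```text
time_s: 9.13
tcp_pos: [0.4977, -0.0805, 0.2276]
orientation: [-0.697, 0.717, -0.0, 0.0]
wrist_force: [0.5, -0.0, 0.2]
gripper_width: 0.0598
grip_force: 0.0
```

```bash
python3 -c "
from h import *
plan((.4977,-.08,.127),180)
w=grab('wrist','w6.png');np.savez('w6.npz',**w);a=grab('scene');b=grab('side')
f=lambda i,k:cv2.resize(i,None,fx=k,fy=k,interpolation=2)
A=f(a['img'][110:230,170:290],2.4);B=f(b['img'][170:290,180:300],2.4)
cv2.imwrite('pics/c6.png',np.hstack([np.vstack([A,B])[:576],cv2.resize(w['img'],(512,384))[:576] if 0 else np.pad(w['img'],((0,192),(0,0),(0,0)))])[:,:,::-1])"
```

```text
tcp [ 0.4977 -0.0805  0.2276] psi 178.37 j6 -1.829 slide [-0.0014  0.0003  0.2516] roll -0.0363 tilt [ 0.001 -0.    -1.   ]
```

View pics/c6.png

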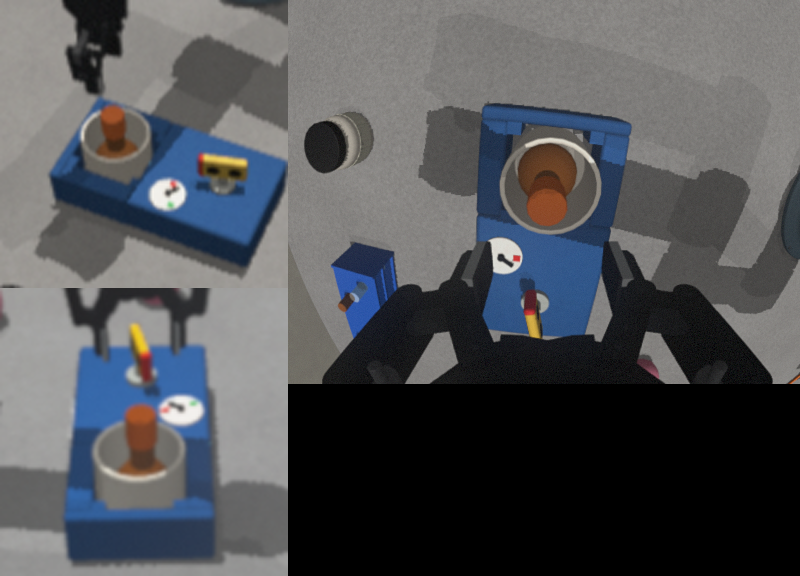

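The flask stands upright in the cup: cap at (547,208) inside the rim in the wrist panel, and upright in the scene and side panels. The wing's red end is at about (531,300) and its yellow end at (535,330). Next I move over the key.

Call:
{"op": "apply_moves", "data": {"slide": [[-0.05,-0.008,0],[-0.12,-0.02,0],[-0.19,-0.03,0],[-0.26,-0.042,0],[-0.32,-0.05,0]], "roll": [0,0,0,0,0], "gripper": 85.4}}

```text
time_s: 9.7
tcp_pos: [0.5205, 0.0485, 0.2244]
orientation: [-0.697, 0.717, 0.001, -0.001]
wrist_force: [0.6, -0.2, 0.2]
gripper_width: 0.0855
grip_force: 0.0
```

Call:
{"op": "apply_moves", "data": {"slide": [[0,0,0],[0,0,0],[0,0,0],[0,0,0],[0,0,0]], "roll": [0,0,0,0,0]}}

```text
time_s: 10.12
tcp_pos: [0.521, 0.0459, 0.2258]
orientation: [-0.696, 0.718, 0.0, -0.0]
wrist_force: [-0.3, 0.5, 0.4]
gripper_width: 0.0855
grip_force: 0.0
```

```bash
cat > key.py <<'E'
from h import *
w=grab('wrist','k%d.png'%int(get_state()['time_s']*100));I=w['img']
def big(ms):
    m=sum(cv2.inRange(cv2.cvtColor(I,cv2.COLOR_RGB2HSV),np.array(a),np.array(b)) for a,b in ms); m[330:]=0; m[:,:185]=0;m[:,335:]=0
    n,l,s,c=cv2.connectedComponentsWithStats(m)
    return [(c[i].round(1).tolist(),s[i].tolist()) for i in range(1,n) if s[i,4]>25]
print('yel',big([((18,130,60),(34,255,255))]))
print('red',big([((0,140,60),(5,255,255)),((170,140,60),(179,255,255))]))
m=sum(cv2.inRange(cv2.cvtColor(I,cv2.COLOR_RGB2HSV),np.array(a),np.array(b)) for a,b in [((18,130,130),(34,255,255))])
plan((.5195,.0745,.1),8)
E
python3 key.py
```

```text
yel [([264.1, 228.4], [255, 201, 19, 57, 700])]
red [([243.0, 145.0], [240, 142, 7, 7, 49]), ([259.9, 191.5], [254, 181, 13, 21, 234])]
tcp [0.521  0.046  0.2259] psi 178.28 j6 -1.574 slide [-0.0712  0.0058  0.3148] roll 3.784 tilt [-0. -0. -1.]
```

Run:
```python
from h import *
import glob,os
i=cv2.imread(max(glob.glob('pics/k*.png'),key=os.path.getmtime))
cv2.imwrite('pics/kv.png',cv2.resize(i[100:300,170:350],None,fx=3,fy=3,interpolation=2))
```

```text
(no output)
```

View pics/kv.png

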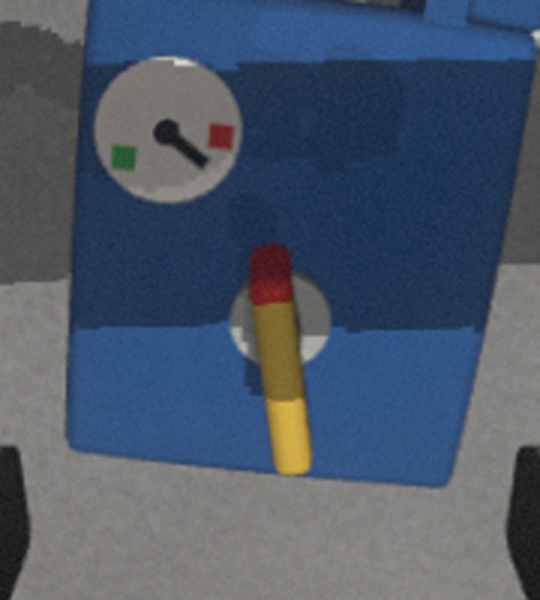

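The pointer is already about a fifth of the way from red to green. The wing's far top end is at full-image pixel (267.7,257.3), and the bottom of its red end is at (260.3,181.7).

Run:
```python
from h import *
w=grab('wrist')
P=onz(w,267.7,257.3,.124,True);
Q=onz(w,260.3,181.7,.086,True)
print(P,Q,'len',np.linalg.norm((P-Q)[:2]),'mid',(P+Q)/2,'ang',np.degrees(np.arctan2(P[1]-Q[1],P[0]-Q[0])))
# top surface centreline direction
m=cv2.inRange(cv2.cvtColor(w['img'],cv2.COLOR_RGB2HSV),np.array((18,130,60)),np.array((34,255,255)))
X=np.array([onz(w,np.where(m[r,240:290])[0].mean()+240,r,.124,True)[:2] for r in range(206,254,2)])
c=np.polyfit(X[:,1],X[:,0],1);print('top line angle',np.degrees(np.arctan2(1,c[0])),'x at y=.0745',np.polyval(c,.0745))
plan((.5195,.0745,.105),188)
```

```text
[0.51472409 0.1038778  0.124     ] [0.51950923 0.04428177 0.086     ] len 0.05978782273955457 mid [0.51711666 0.07407978 0.105     ] ang 94.59059618827386
top line angle 95.55904788210808 x at y=.0745 0.5171595048966576
tcp [0.5211 0.046  0.226 ] psi 178.28 j6 -1.574 slide [-0.071   0.0062  0.3025] roll -0.216 tilt [-0.  0. -1.]
```

Call:
{"op": "apply_moves", "data": {"slide": [[-0.03,0.005,0],[-0.06,0.008,0],[-0.073,0.01,0.03],[-0.073,0.01,0.09],[-0.073,0.01,0.15]], "roll": [-0.05,-0.1,-0.17,-0.17,-0.17], "gripper": 85.4}}

```text
time_s: 10.63
tcp_pos: [0.519, 0.0778, 0.1666]
orientation: [0.745, -0.668, 0.001, -0.001]
wrist_force: [0.2, -0.2, -0.8]
gripper_width: 0.0857
grip_force: 0.0
```

```bash
python3 -c "
from h import *
plan((.518,.0745,.102),186)
w=grab('wrist')
m=cv2.inRange(cv2.cvtColor(w['img'],cv2.COLOR_RGB2HSV),np.array((18,130,60)),np.array((34,255,255)))
rows=[(r,np.where(m[r,220:310])[0]+220) for r in range(150,330,6)]
R=[(r,x.min(),x.max(),*onz(w,x.mean(),r,.124,True)[:2].round(4)) for r,x in rows if len(x)>4]
for q in R:print(*q)
"
```

```text
tcp [0.519  0.0778 0.1666] psi -173.77 j6 -1.652 slide [0.008  0.004  0.1614] roll 0.0052 tilt [ 0.003  0.001 -1.   ]
192 254 271 0.5196 0.0526
198 254 271 0.5192 0.0565
204 254 271 0.5187 0.0604
210 254 270 0.5186 0.0644
216 254 270 0.5181 0.0685
222 254 270 0.5177 0.0726
228 254 270 0.5172 0.0768
234 254 269 0.517 0.0811
240 254 269 0.5165 0.0855
246 254 269 0.516 0.0899
252 254 269 0.5155 0.0945
258 254 268 0.5153 0.0992
```

Call:
{"op": "apply_moves", "data": {"slide": [[0.008,0.005,0.03],[0.008,0.005,0.07],[0.008,0.005,0.11],[0.008,0.005,0.15],[0.008,0.005,0.16]], "roll": [0,0,0,0,0]}}

```text
time_s: 11.1
tcp_pos: [0.5147, 0.0736, 0.1004]
orientation: [0.744, -0.668, -0.001, 0.001]
wrist_force: [0.0, 0.1, -0.6]
gripper_width: 0.0853
grip_force: 0.0
```

Call:
{"op": "apply_moves", "data": {"slide": [[0,0,0],[0,0,0],[0,0,0],[0,0,0],[0,0,0]], "roll": [0,0,0,0,0], "gripper": 30, "newtons": 50}}

```text
time_s: 11.52
tcp_pos: [0.5172, 0.0729, 0.1031]
orientation: [0.743, -0.669, 0.001, -0.001]
wrist_force: [-0.8, -0.6, 0.4]
gripper_width: 0.0298
grip_force: 0.0
```

Call:
{"op": "apply_moves", "data": {"slide": [[0,0,0],[0,0,0],[0,0,0],[0,0,0],[0,0,0]], "roll": [0,0,0,0,0], "gripper": 0}}

```text
time_s: 11.93
tcp_pos: [0.5177, 0.0729, 0.1028]
orientation: [0.743, -0.669, 0.001, -0.001]
wrist_force: [4.0, 0.3, 1.4]
gripper_width: 0.0113
grip_force: 52.6
```

The key is gripped, so I start winding with positive roll, which is clockwise seen from above.

Call:
{"op": "apply_moves", "data": {"slide": [[0,0,0],[0,0,0],[0,0,0],[0,0,0],[0,0,0]], "roll": [0.08,0.2,0.32,0.44,0.56]}}

```text
time_s: 12.35
tcp_pos: [0.5169, 0.073, 0.1028]
orientation: [-0.578, 0.816, -0.0, 0.001]
wrist_force: [0.6, 0.3, 5.6]
gripper_width: 0.0112
grip_force: 52.9
```

Call:
{"op": "apply_moves", "data": {"slide": [[0,0,0],[0,0,0],[0,0,0],[0,0,0],[0,0,0]], "roll": [0.12,0.24,0.36,0.48,0.6]}}

```text
time_s: 12.77
tcp_pos: [0.5161, 0.0735, 0.1028]
orientation: [-0.371, 0.928, 0.001, 0.0]
wrist_force: [0.1, 3.3, 7.2]
gripper_width: 0.0116
grip_force: 53.2
```

Call:
{"op": "apply_moves", "data": {"slide": [[0,0,0],[0,0,0],[0,0,0],[0,0,0],[0,0,0]], "roll": [0.12,0.24,0.36,0.48,0.6]}}

```text
time_s: 13.18
tcp_pos: [0.5157, 0.0742, 0.1027]
orientation: [-0.145, 0.989, 0.002, -0.0]
wrist_force: [-1.7, 4.8, 7.2]
gripper_width: 0.0116
grip_force: 53.3
```

```bash
python3 -c "
from h import *
plan((.5177,.0729,.103),186)
s=get_state();print(s['wrist_force'],s['ft_torque'],s['gripper_width'])
"
```

```text
tcp [0.5157 0.0742 0.1027] psi 106.62 j6 -0.271 slide [-0.0038 -0.0046 -0.0006] roll -1.7639 tilt [-0.001  0.003 -1.   ]
[-1.65183306  4.79948597  7.1841933 ] [0.80784856 0.28306615 0.12688657] 0.011616103996446194
```

Call:
{"op": "apply_moves", "data": {"slide": [[0,0.001,0],[0,0.002,0],[0,0.002,0],[0,0.002,0],[0,0.002,0]], "roll": [0.12,0.24,0.36,0.48,0.6]}}

```text
time_s: 13.6
tcp_pos: [0.5156, 0.0751, 0.1027]
orientation: [0.09, 0.996, 0.002, -0.0]
wrist_force: [-1.0, 5.5, 6.5]
gripper_width: 0.011
grip_force: 53.2
```

Call:
{"op": "apply_moves", "data": {"slide": [[0,0,0],[0,0,0],[0,0,0],[0,0,0],[0,0,0]], "roll": [0.12,0.24,0.36,0.48,0.6]}}

```text
time_s: 14.02
tcp_pos: [0.516, 0.0759, 0.1028]
orientation: [0.32, 0.947, 0.003, -0.001]
wrist_force: [0.3, 7.8, 5.2]
gripper_width: 0.0114
grip_force: 52.9
```

Call:
{"op": "apply_moves", "data": {"slide": [[0,0,0],[0,0,0],[0,0,0],[0,0,0],[0,0,0]], "roll": [0.12,0.24,0.36,0.48,0.6]}}

```text
time_s: 14.43
tcp_pos: [0.5167, 0.0764, 0.1028]
orientation: [0.532, 0.847, 0.003, -0.001]
wrist_force: [2.3, 9.8, 2.4]
gripper_width: 0.0112
grip_force: 52.6
```

```bash
cat > st.py <<'E'
from h import *
plan((.5177,.0745,.103),186)
s=get_state();print(s['wrist_force'].round(1),s['ft_torque'].round(3),'tau6',s['tau'][5].round(3),s['gripper_width'])
E
python3 st.py
```

```text
tcp [0.5167 0.0764 0.1028] psi 25.68 j6 1.144 slide [-0.0054  0.0001 -0.0006] roll -3.5627 tilt [ 0.002  0.006 -1.   ]
[2.3 9.8 2.4] [ 1.519 -0.362  0.149] tau6 -0.805 0.011217086774267533
```

Call:
{"op": "apply_moves", "data": {"slide": [[0,0,0],[0,0,0],[0,0,0],[0,0,0],[0,0,0]], "roll": [0.1,0.2,0.3,0.4,0.5]}}

```text
time_s: 14.85
tcp_pos: [0.5174, 0.0766, 0.1028]
orientation: [0.687, 0.727, 0.003, -0.001]
wrist_force: [3.7, 9.5, 1.7]
gripper_width: 0.0116
grip_force: 52.4
```

```bash
python3 st.py
```

```text
tcp [0.5174 0.0766 0.1028] psi 3.23 j6 1.536 slide [-0.0052  0.0005 -0.0006] roll 3.9384 tilt [ 0.003  0.007 -1.   ]
[3.7 9.5 1.7] [ 1.52  -0.672  0.075] tau6 -0.652 0.01157351069248808
```

Call:
{"op": "apply_moves", "data": {"slide": [[0,0,0],[0,0,0],[0,0,0],[0,0,0],[0,0,0]], "roll": [0.1,0.2,0.3,0.4,0.5]}}

```text
time_s: 15.27
tcp_pos: [0.5182, 0.0765, 0.1028]
orientation: [0.815, 0.579, 0.004, -0.002]
wrist_force: [4.9, 9.3, 0.4]
gripper_width: 0.0114
grip_force: 52.1
```

```bash
python3 st.py
```

```text
tcp [0.5182 0.0765 0.1028] psi -19.27 j6 1.929 slide [-0.0051  0.0005 -0.0005] roll 3.4384 tilt [ 0.004  0.007 -1.   ]
[4.9 9.3 0.4] [ 1.531 -1.001  0.084] tau6 -0.652 0.011385529712306329
```

Call:
{"op": "apply_moves", "data": {"slide": [[0,0,0],[0,0,0],[0,0,0],[0,0,0],[0,0,0]], "roll": [0.06,0.12,0.18,0.24,0.3]}}

```text
time_s: 15.68
tcp_pos: [0.5178, 0.0755, 0.1029]
orientation: [0.876, 0.482, 0.002, -0.0]
wrist_force: [4.4, 5.7, 4.9]
gripper_width: 0.0115
grip_force: 129.9
```

```bash
python3 st.py
```

```text
tcp [0.5178 0.0755 0.1029] psi -32.34 j6 2.157 slide [-0.0023  0.0011 -0.0002] roll 3.148 tilt [ 0.003  0.003 -1.   ]
[4.4 5.7 4.9] [ 1.232 -0.663  1.81 ] tau6 1.31 0.011454282353126398
```

Call:
{"op": "apply_moves", "data": {"slide": [[0,0,0],[0,0,0],[0,0,0],[0,0,0],[0,0,0]], "roll": [0.06,0.12,0.18,0.24,0.3]}}

```text
time_s: 16.1
tcp_pos: [0.5178, 0.0756, 0.1033]
orientation: [0.924, 0.382, 0.002, -0.0]
wrist_force: [4.2, 2.4, 5.8]
gripper_width: 0.0116
grip_force: 319.2
```

```bash
python3 st.py
```

```text
tcp [0.5178 0.0756 0.1033] psi -45.05 j6 2.38 slide [-0.0021  0.0016  0.0008] roll 2.8656 tilt [ 0.004  0.002 -1.   ]
[4.2 2.4 5.8] [ 0.269 -0.519  7.83 ] tau6 7.352 0.011600306733850757
```

Torque rose sharply to 7.8 N m, so the stop has been reached. I back off to the light-torque pose, still loaded against the stop, and release.

Call:
{"op": "apply_moves", "data": {"slide": [[0,0,0],[0,0,0],[0,0,0],[0,0,0],[0,0,0]], "roll": [-0.07,-0.14,-0.21,-0.28,-0.28]}}

```text
time_s: 16.52
tcp_pos: [0.5178, 0.0755, 0.1029]
orientation: [0.879, 0.477, 0.002, -0.001]
wrist_force: [4.6, 5.3, 1.4]
gripper_width: 0.0113
grip_force: 137.2
```

```bash
python3 st.py
```

```text
tcp [0.5178 0.0755 0.1029] psi -33.06 j6 2.169 slide [-0.0022  0.0011 -0.0001] roll 3.132 tilt [ 0.003  0.003 -1.   ]
[4.6 5.3 1.4] [ 0.846 -0.679  2.062] tau6 1.688 0.01126250196511776
```

Call:
{"op": "apply_moves", "data": {"slide": [[0,0,0],[0,0,0],[0,0,0],[0,0,0],[0,0,0]], "roll": [0,0,0,0,0], "gripper": 80}}

```text
time_s: 16.93
tcp_pos: [0.5155, 0.0733, 0.1018]
orientation: [0.881, 0.472, -0.001, -0.0]
wrist_force: [-0.1, -0.3, -0.8]
gripper_width: 0.0718
grip_force: 0.0
```

Call:
{"op": "apply_moves", "data": {"slide": [[0,0,0],[0,0,-0.05],[0,0,-0.13],[0,0,-0.22],[0,0,-0.3]], "roll": [0,0,0,0,0]}}

```text
time_s: 17.35
tcp_pos: [0.5156, 0.0734, 0.2236]
orientation: [0.881, 0.473, -0.0, -0.0]
wrist_force: [0.2, 0.3, 0.3]
gripper_width: 0.08
grip_force: 0.0
```

Run:
```python
from h import *
plan((.5177,.0745,.103),148)
w=grab('wrist','k9.png')
H=cv2.cvtColor(w['img'],cv2.COLOR_RGB2HSV)
def bl(ms,z,name):
    m=sum(cv2.inRange(H,np.array(a),np.array(b)) for a,b in ms)
    n,l,s,c=cv2.connectedComponentsWithStats(m)
    for i in range(1,n):
        if s[i,4]>15:
            p=onz(w,*c[i],z,True)
            if abs(p[0]-.52)<.12 and abs(p[1]-.03)<.15: print(name,c[i].round(0),s[i,4],p.round(4))
bl([((45,120,40),(80,255,255))],.07,'green')
bl([((0,140,60),(5,255,255)),((170,140,60),(179,255,255))],.07,'red')
bl([((18,130,60),(34,255,255))],.124,'yel')
bl([((0,0,0),(179,120,45))],.07,'black')
# gauge bird's-eye: centre = fixed; also flask via scene/side masks
for n in('scene','side'):
    d=grab(n); print(n,blobs(d['img'],(3,150,50),(16,255,255),(195,120,260,260),20)[0])
```

```text
tcp [0.5156 0.0734 0.2236] psi -33.6 j6 2.177 slide [0.0053 0.003  0.3015] roll 3.9645 tilt [-0.001  0.    -1.   ]
green [331. 196.] 16 [0.5675 0.0177 0.07  ]
red [255. 158.] 198 [0.524  0.0935 0.07  ]
red [307. 217.] 35 [0.5347 0.0111 0.07  ]
yel [261. 196.] 840 [0.5175 0.0742 0.124 ]
black [326. 206.] 55 [0.558 0.011 0.07 ]
scene [([217.2, 164.9], [211, 154, 15, 21, 192])]
side [([196.9, 132.5], [195, 126, 5, 14, 66]), ([243.4, 145.6], [241, 141, 7, 9, 41]), ([238.2, 227.5], [232, 219, 13, 19, 199]), ([234.7, 245.1], [231, 243, 11, 4, 23])]
```

Run:
```python
from h import *
w=grab('wrist');H=cv2.cvtColor(w['img'],cv2.COLOR_RGB2HSV)
# gauge disc = not blue around it
k=np.zeros((384,512),np.uint8); k[180:245,285:355]=(~((H[180:245,285:355,0]>95)&(H[180:245,285:355,0]<130)&(H[180:245,285:355,1]>120))).astype(np.uint8)
n,l,s,c=cv2.connectedComponentsWithStats(k); i=l[206,326] or 1
ys,xs=np.where(l==i); P=np.array([onz(w,x,y,.07,True)[:2] for x,y in zip(xs,ys)])
cen=(P.min(0)+P.max(0))/2; print('disc',s[i],cen,np.ptp(P,axis=0))
m=cv2.inRange(H,np.array((0,0,0)),np.array((179,120,50)))
ys,xs=np.where((m>0)&(l==i)); B=np.array([onz(w,x,y,.07,True)[:2] for x,y in zip(xs,ys)])-cen
r=np.hypot(*B.T);t=B[r>.008].mean(0)
A=lambda v:round(np.degrees(np.arctan2(v[1],v[0])),1)
print('pointer',A(t),'green',A(np.array([.5675,.0177])-cen),'red',A(np.array([.5347,.0111])-cen))
```

```text
disc [ 296  188   46   45 1606] [0.55217662 0.0094272 ] [0.04931141 0.05011458]
pointer 23.1 green 28.4 red 174.5
```

```bash
python3 -c "
from plant import *
print(finish_job())"
```

```text
the job is handed in; nothing more can be done
None
```

The amber flask stands upright and released in the cup, the key is wound to its stop with the gauge pointer at green, nothing else on the bench was moved as far as I could see, and the job was handed in after about 17 s of robot time.

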